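# Snap the little pail onto the ring of its post

### The job

Pick up the little metal pail by the flat tab on its top and clip it on the post: press the sprung gate of its snap hook against the front bar of the post's ring (the ring gives way a little at first) until the bar is inside the hook and the gate has snapped shut. Still holding it, tug the pail back with about 6 N for half a second so that the closed gate pulls on the bar and proves shut, then lower it gently until it hangs freely upright from the ring, and let go. Keep the pail upright, never load the ring with more than 18 N, and leave the other things on the counter where they are.

Things in the scene. Friction and masses are not known exactly. Their poses are not given: they have to be found in the camera images.
- pail: little open aluminium pail, 62 mm wide, 54 mm high, 0.13-0.25 kg, loose on the counter; a rigid steel bail along its y carries a rigid brass snap hook with an upright grip tab on top, 157 mm high in all. Origin: centre of underside, z up. x points to the hook's gate side, y along the thickness (10 mm) of hook and tab. In x the pail ends at +-31, the hook at -24 and +24 mm
- tab (a point): grip point on the tab, at (0, 0, 148) mm in the pail's frame, same axes; the tab is an upright plate, 10 mm thick along y, 26 mm wide along x, z = 127 to 157 mm; take it from above, fingers closing along the pail's y
- hook_mouth (a point): middle of the hook's mouth, on the axis of the closed gate, at (14, 0, 102) mm in the pail's frame, same axes. The mouth faces +x; only the gate shuts it, between the hinge knuckle (up to z = 94 mm) below and the hook's nose (x = 17 to 23 mm, bottom at z = 108 mm) above
- hook_seat (a point): where the axis of the ring's bar lies when the pail hangs on it: top inside of the hook, at (0, 0, 118) mm in the pail's frame, same axes. Inside, the hook's loop runs from x = -18 mm (spine, across from the gate) to +11.5 mm (shut gate) and from z = 91 mm to 121 mm (a blunt inverted V, highest at x = 0)
- gate (a joint): gate angle, rad: 0 shut; grows to 1.35 as its top swings in to -x. Round bar, 5 mm thick, 22 mm long, hinged at its foot (pail x = 14, z = 90 mm), opens inward only. Spring 0.03 (shut) to 0.08 N m: a bar pressed in at mid mouth meets 2 to 5 N, slips past the gate's end some 28 mm after first contact (pail x about -9 mm) and the gate snaps to 0 behind it; the spine stops the bar at x = -15 mm
- ring_post: fixed post, 190 mm high: dark column on a round wooden foot (72 mm) holds a closed horizontal D-ring of 6 mm steel wire, whose two shanks slide along x in a bracket with loose play of some millimetres (drag 1 N, then rigid stops), so it gives way a little when pushed or pulled. Origin: on the counter, 78 mm in front of the column; x towards the column, y along the ring's front bar
- ring_bar (a point): middle of the ring's straight front bar, on the axis of its 6 mm wire, 175 mm above the counter, same axes as the post; moves with the ring in its play along x. The straight part is 36 mm long; the ring's opening behind it is at least 38 mm deep and 40 mm wide. The pail comes from the -x side, its x along the post's x
- coffee_cup: bystander: white coffee cup, 73 mm wide, 61 mm high; origin at the centre of its underside
- water_glass: bystander: water glass, 75 mm wide, 111 mm high; origin at the centre of its underside
- cezve: bystander: small brass coffee pot with a long slanting handle, 60 x 119 mm, 130 mm high; origin at the centre of its underside
- cookie_a: bystander: round ring cookie, 60 mm wide, 24 mm high; origin at the centre of its underside
- cookie_b: bystander: round ring cookie, 60 mm wide, 20 mm high; origin at the centre of its underside
- croissant_l: bystander: croissant lying on the counter, 49 x 84 mm, 38 mm high; origin at the centre of its underside

How it is judged:
On the way, in this order (a step that is already met when the one before it is completed fails the run):
1. the ring presses the hook's gate well open (value of joint gate above 0.5 rad and contact force between pail and ring_post above 1 N).
2. the ring's bar is inside the hook and the gate has snapped shut (x of ring_bar in the frame of pail between -0.019 and 0.0125 m and y of ring_bar in the frame of pail between -0.02 and 0.02 m and z of ring_bar in the frame of pail between 0.092 and 0.123 m and value of joint gate below 0.12 rad), for 0.2 s.
3. a tug of more than 3 N pulls the shut gate back against the bar (contact force between pail and ring_post above 3 N and value of joint gate below 0.12 rad and x of ring_bar in the frame of pail between 0.005 and 0.016 m), for 0.2 s.
At the end, for the whole second after the job is handed in: The pail hangs at rest from the ring: the bar lies in the hook's seat (within 7 mm along the pail's x, 4 mm in height, and the pail within 20 mm of the bar's middle), the gate is shut (under 0.12 rad), the pail leans less than 0.2 rad and its underside is over 45 mm above the counter (all of step 2 and x of ring_bar in the frame of pail between -0.007 and 0.007 m and z of ring_bar in the frame of pail above 0.114 m and angle between pail's own z axis and vertical below 0.2 rad and height (world z) of pail above 0.045 m and linear speed of pail below 0.03 m/s and angular speed of pail below 0.3 rad/s); the robot touches nothing.
It fails at once if the ring and the pail press on each other with more than 18 N (contact force between pail and ring_post above 18 N).
It fails at once if the pail is tipped by more than 0.5 rad (angle between pail's own z axis and vertical above 0.5 rad).
It fails at once if a bystander is shifted by more than 25 mm (distance of any of coffee_cup, water_glass, cezve, cookie_a, cookie_b, croissant_l from where it was at the start of the episode above 0.025 m).
It also fails if it takes over 69 s, if anything falls off the work surface, if the arm or the gripper's body presses on something with over 40 N, if the wrist force passes 120 N, or if a joint passes its speed limit or range.

### The arm

A 7-joint arm with a two-finger parallel gripper is mounted at the origin on a cart in front of the work surface, level with it; the furniture and walls round the work are solid. World frame = base frame: x ahead of the robot, y to its left, z up, the work surface at z = 0. Lengths are in m, angles in rad, forces in N, time in s.
With the tool pointing down it reaches from about 0.35 to 0.9 m from the base axis. Payload 7.2 kg.
Tool frame: the origin (TCP) lies on the centre line of the jaws, within the pads' length; the fingertips stand 8 mm ahead of it and the grasp point (between the pads) lies 11 mm behind it; z points along the fingers, y is the direction in which the jaws open and shut (so a half turn about z gives the same grasp; the last joint's range is limited). The gripper opens to 88 mm and grips with 3 to 60 N. Pads are 20 mm wide; open, the fingers measure 115 mm over their backs; the gripper's body (75 mm by 178 mm) begins 61 mm behind the grasp point.
Start: joints at [-1.319, 0.411, -0.013, 1.596, 0.006, 1.134, -0.082], TCP at [0.196, 0.593, 0.231] pointing down, gripper open.
Joint ranges: [-2.95, 2.95], [-0.29, 1.99], [-1.47, 1.44], [0.14, 2.54], [-1.03, 4.17], [0.13, 1.85], [-2.86, 2.86]. Speed limits (rad/s): [2.39, 2.39, 3.01, 3.01, 3.14, 3.14, 3.14].

### API

Orientations are given as a unit quaternion [w, x, y, z].
In Python, from plant import * gives the robot as it stands. Calls block until the motion is done:
- reach(position, orientation): joint-space move of the TCP to a pose.
- move_l(position, rotation=None, speed=0.15, stop_force=None): straight line of the TCP; rotation=None keeps the orientation; speed is the mean speed in m/s. With stop_force (N) it stops when the force on the tool has changed by that much, and returns True; else False.
- move_joints(angles): joint-space move.
- release() and clamp(): open the fingers fully, or close them until they stop; the grip force is fixed at half the most.
- sleep(seconds).
- solve_ik(position, orientation): joint angles nearest the present ones, or None.
- sense(): the state.
- camera(name): name is "scene" or "side" or "wrist"; returns the picture (480x640x3 uint8, red, green, blue); there is no depth.
- camera_params(name): a dict with "camera_matrix" (3x3 intrinsics, pixels), "R" (3x3) and "t" (3): a world point X has camera coordinates R X + t. Camera axes: x right, y down, z forward; pixel columns grow to the right and rows downward; lengths in m; the calibration is good to about 2 mm. A picture is of the moment at which its call begins: read the wrist's pose just before it. camera_params takes no time and is no camera call; for the wrist camera it gives the pose at the moment of the call.
A pose or a line that the arm cannot do raises MotionError and nothing moves.
- sign_off(): hands the job in, once; it reports no verdict.
Trained networks look in the newest picture that a camera, given by its name, has taken for a name from the list of things; names that differ only in an ending like _2 or _b are one class to them, and where a whole thing is asked for, a point or a joint stands for the part that bears it (a point fixed in the world has none). Each returns a list of dicts, best first, with "confidence" (0 to 1); they miss things now and then, are a little off and sometimes report something else, mostly with a low value. They report only what shows in the picture. A call takes as long as a camera call.
- boxes_of(query, camera): "bbox" ([left, top, width, height] in pixels, round what is visible of it).
- silhouettes(query, camera): "region" (480x640 bool, what is visible of it) and "bbox" ([left, top, width, height] in pixels, round what is visible of it).
- landmark_of(query, camera): "uv" ([column, row] in pixels: a listed point, or the origin of a listed thing).
The state is a dict: "time_s": time; "q": joint angles; "dq": joint speeds; "effort": joint torques, N m; "eef_pos": TCP position; "eef_rot": TCP orientation; "wrist_force": force on the tool from outside, world axes, zero at the start; "torque": the same for the moment, N m; "finger_gap": opening from 0.0 (shut) to 1.0 (fully open).
Only numpy, scipy, OpenCV 4.12 (cv2) and the standard library are available. Lean on these libraries where they do the work, as an engineer would, in place of code of your own. Each camera call takes 0.05 s, during which the arm holds its last target. There are 200 camera calls.

## Working session

There is one attempt and no reset: what is moved stays moved. The work goes in short steps, each a Python script; the robot and the scene stay as the last script left them, time stands still between calls to the robot, and variables do not carry over. Pictures are saved under pics/ and viewed, about 8 in all and at most 12, crops included, and the job is handed in when it is done.

```bash
mkdir -p pics; cat > h.py <<'E'
from plant import *
import numpy as np, cv2
def tri(obs):
    A=[];b=[]
    for (uv,P) in obs:
        K=np.array(P["camera_matrix"]);M=K@np.c_[np.array(P["R"]),np.array(P["t"])]
        for i in (0,1):
            r=uv[i]*M[2]-M[i];r=r/np.linalg.norm(r[:3]);A.append(r[:3]);b.append(-r[3])
    s=np.linalg.lstsq(np.array(A),np.array(b),rcond=None)
    return s[0],np.linalg.norm(np.array(A)@s[0]-b)
def proj(X,P):
    c=np.array(P["R"])@X+np.array(P["t"]);p=np.array(P["camera_matrix"])@c;return p[:2]/p[2]
def save(im,n): cv2.imwrite("pics/"+n,im[:,:,::-1])
E
python3 - <<'E'
from h import *
ims={}
for c in("scene","side"):
    im=camera(c);ims[c]=im;save(im,c+"0.png")
R={}
for q in("pail","tab","hook_mouth","hook_seat","ring_bar","ring_post","coffee_cup","water_glass","cezve","cookie_a","croissant_l"):
    for c in("scene","side"):
        r=landmark_of(q,c);R[q,c]=r
        print(q,c,[(np.round(d["uv"]).tolist(),round(d["confidence"],2)) for d in r[:3]])
    a,b=R[q,"scene"],R[q,"side"]
    if a and b: print("  ",tri([(a[0]["uv"],camera_params("scene")),(b[0]["uv"],camera_params("side"))]))
for c in ims:
    P=camera_params(c);print(c,-np.array(P["R"]).T@np.array(P["t"]))
print(sense())
E
```

```text
pail scene [([312.0, 313.0], 0.86)]
pail side [([324.0, 316.0], 0.58)]
   (array([ 0.45333423,  0.02964215, -0.01218993]), np.float64(0.00045191608243495623))
tab scene [([317.0, 258.0], 0.77)]
tab side [([325.0, 249.0], 0.65), ([324.0, 317.0], 0.2)]
   (array([0.45499405, 0.01944619, 0.14219869]), np.float64(0.0019396919299133706))
hook_mouth scene [([320.0, 275.0], 0.78)]
hook_mouth side [([328.0, 269.0], 0.87)]
   (array([0.4590954 , 0.01479096, 0.09997434]), np.float64(0.002677741935108865))
hook_seat scene [([317.0, 276.0], 0.7)]
hook_seat side [([324.0, 262.0], 0.88), ([355.0, 336.0], 0.24)]
   (array([0.43911901, 0.00193398, 0.12286949]), np.float64(0.002673522251650459))
ring_bar scene [([269.0, 173.0], 0.45)]
ring_bar side [([431.0, 391.0], 0.73), ([321.0, 190.0], 0.42)]
   (array([-1.28028548, -2.13560263,  1.9718396 ]), np.float64(0.2919712805530479))
ring_post scene [([274.0, 234.0], 0.82), ([310.0, 313.0], 0.27)]
ring_post side [([318.0, 257.0], 0.62)]
   (array([0.56237175, 0.2581144 , 0.00704499]), np.float64(0.0026584562063866122))
coffee_cup scene [([359.0, 333.0], 0
[... 831 characters left out ...]
me_s': 1.2, 'q': array([-1.31920298,  0.41110553, -0.01272097,  1.59621641,  0.00564818,
        1.13427347, -0.08218867]), 'dq': array([-6.09429348e-04,  1.10416612e-03,  1.98924802e-05,  9.13850792e-04,
        8.43620041e-04, -7.03340420e-04,  1.55384703e-03]), 'effort': array([ 8.41652508e-06, -5.87750781e+01,  6.40578791e-01, -2.91375160e+01,
       -5.37842559e-02,  1.05548583e-02,  2.29940099e-05]), 'eef_pos': array([0.19649595, 0.59331193, 0.23064321]), 'eef_rot': array([1.87886234e-05, 1.59186413e-01, 9.87248543e-01, 1.50398131e-05]), 'wrist_force': array([ 0.21814374,  0.19849375, -0.05323392]), 'torque': array([0.04157171, 0.03252234, 0.0505414 ]), 'finger_gap': 0.999843318701504}
```

```bash
python3 - <<'E'
import cv2,numpy as np
a=cv2.imread("pics/scene0.png")[120:420,180:500];b=cv2.imread("pics/side0.png")[140:440,200:500]
cv2.imwrite("pics/a.png",np.vstack([cv2.resize(a,(640,600))])); cv2.imwrite("pics/b.png",cv2.resize(b,(600,600),interpolation=cv2.INTER_CUBIC))
E
```

```text
(no output)
```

View pics/a.png

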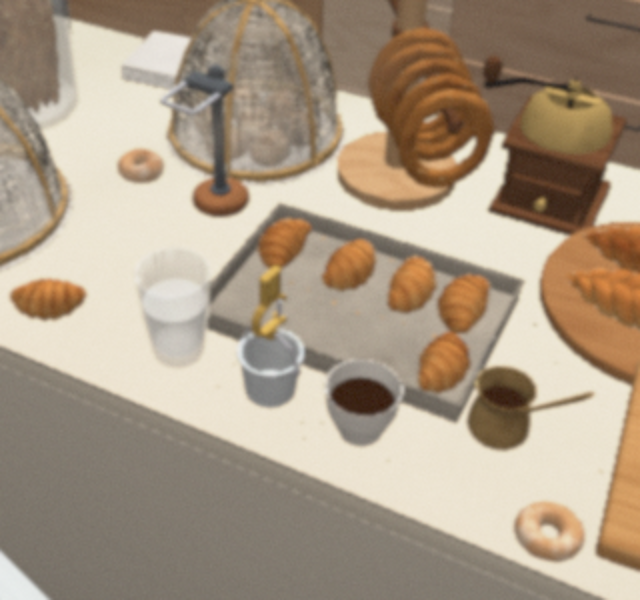

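View pics/b.png

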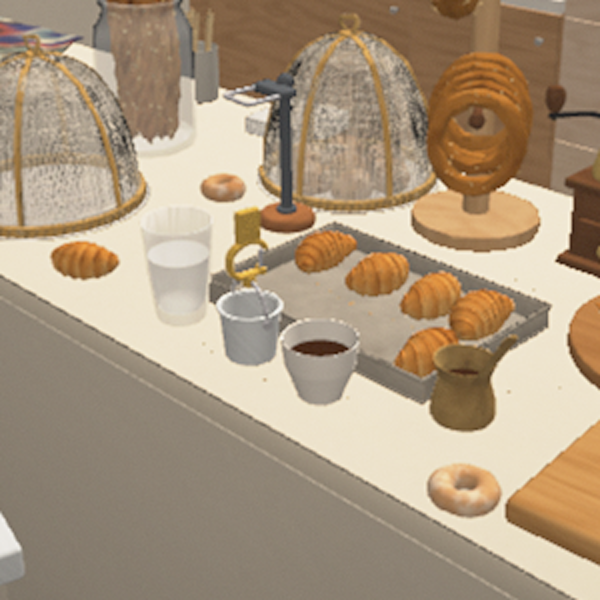

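```bash
python3 - <<'E'
from h import *
s=("scene","side")
print("foot",tri([((290,217),camera_params("scene")),((343,248),camera_params("side"))]))
print("coltop",tri([((286,162),camera_params("scene")),((342,182),camera_params("side"))]))
s=sense();p=s["eef_pos"];r=s["eef_rot"]
move_l([p[0],p[1],0.42],speed=0.2)
reach([0.43,0.08,0.42],[0,0,1,0])
P=camera_params("wrist");im=camera("wrist");save(im,"w1.png")
print(-np.array(P["R"]).T@np.array(P["t"]),np.round(P["R"],2).tolist(),sense()["q"].round(2))
for q in("pail","tab","hook_mouth","hook_seat","ring_bar","ring_post"):
    r=landmark_of(q,"wrist");print(q,[(np.round(d["uv"],1).tolist(),round(d["confidence"],2)) for d in r[:3]])
E
```

```text
foot (array([ 6.45213657e-01,  2.85039109e-01, -3.40973092e-04]), np.float64(0.0013788221453060023))
coltop (array([0.63461519, 0.2748585 , 0.17259174]), np.float64(0.005980394698220084))
[0.35750074 0.08046056 0.57383218] [[-0.0, 1.0, 0.0], [0.97, 0.0, 0.26], [0.26, 0.0, -0.97]] [-0.83 -0.07  0.5   1.73  0.03  1.47  1.24]
pail [([278.4, 192.5], 0.95)]
tab [([265.7, 210.5], 0.72)]
hook_mouth [([274.3, 217.4], 0.89)]
hook_seat [([272.8, 205.8], 0.77)]
ring_bar [([475.6, 316.2], 0.7)]
ring_post []
```

View pics/w1.png

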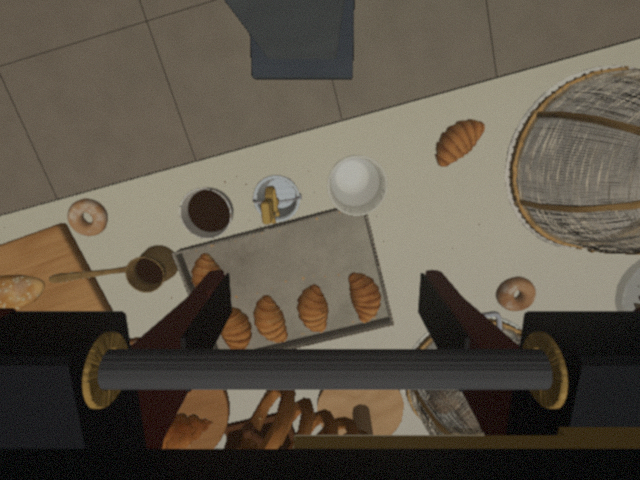

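```bash
cat >> h.py <<'E'
def atz(uv,P,z):
    K=np.array(P["camera_matrix"]);R=np.array(P["R"]);t=np.array(P["t"])
    c=-R.T@t;d=R.T@np.linalg.inv(K)@[uv[0],uv[1],1.];return c+d*(z-c[2])/d[2]
ZS=dict(pail=0,tab=.148,hook_mouth=.102,hook_seat=.118,ring_bar=.175,ring_post=0)
E
python3 - <<'E'
from h import *
for n,p,qs in(("w2",[0.50,0.02,0.36],("pail","tab","hook_mouth","hook_seat")),("w3",[0.55,0.22,0.42],("ring_bar","ring_post"))):
    reach(p,[0,0,1,0]);sleep(.2)
    P=camera_params("wrist");im=camera("wrist");save(im,n+".png")
    for q in qs:
        r=landmark_of(q,"wrist");print(q,[(np.round(d["uv"],1).tolist(),round(d["confidence"],2),atz(d["uv"],P,ZS[q]).round(4).tolist()) for d in r[:3]])
    print(P)
a=cv2.imread("pics/w2.png");b=cv2.imread("pics/w3.png")
E
```

```text
pail [([318.5, 143.8], 0.69, [0.4408, 0.0131, 0.0]), ([569.5, 276.6], 0.37, [0.6292, 0.3805, 0.0])]
tab [([319.0, 152.3], 0.95, [0.4447, 0.0156, 0.148])]
hook_mouth [([318.2, 162.5], 0.63, [0.4577, 0.0141, 0.102])]
hook_seat []
{'camera_matrix': array([[375.53378153,   0.        , 324.5879044 ],
       [  0.        , 375.53378153, 235.39385855],
       [  0.        ,   0.        ,   1.        ]]), 'R': array([[-0.00191399,  0.99999655,  0.00179667],
       [ 0.96495819,  0.00137548,  0.26240009],
       [ 0.26239671,  0.00223594, -0.96495749]]), 't': array([-0.0203581 , -0.54729733,  0.38440059])}
ring_bar [([362.1, 215.4], 0.84, [0.5634, 0.2586, 0.175])]
ring_post []
{'camera_matrix': array([[375.53378153,   0.        , 324.5879044 ],
       [  0.        , 375.53378153, 235.39385855],
       [  0.        ,   0.        ,   1.        ]]), 'R': array([[ 2.59505045e-03,  9.99996165e-01,  9.67107256e-04],
       [ 9.65177922e-01, -2.75767167e-03,  2.61579767e-01],
       [ 2.61581431e-01,  2.54617879e-04, -9.65181377e-01]]), 't': array([-0.21946555, -0.610512  ,  0.42923107])}
```

View pics/w2.png

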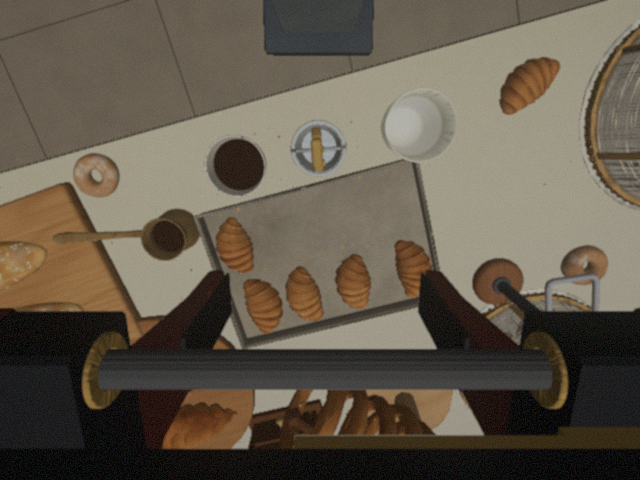

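View pics/w3.png

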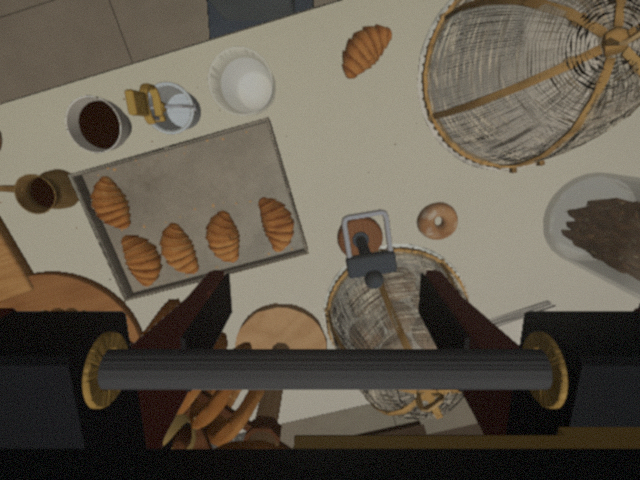

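```bash
python3 - <<'E'
import cv2,numpy as np
a=cv2.imread("pics/w2.png")[105:185,270:370];b=cv2.imread("pics/w3.png")[70:140,110:210];c=cv2.imread("pics/w3.png")[195:295,320:420];d=cv2.imread("pics/side0.png")[235:325,300:350]
f=lambda i,w,h:cv2.resize(i,(w,h),interpolation=cv2.INTER_CUBIC)
cv2.imwrite("pics/c.png",np.vstack([np.hstack([f(a,400,300),f(b,400,300)]),np.hstack([f(c,300,300),f(d,167,300),np.zeros((300,333,3),np.uint8)])]))
E
```

```text
(no output)
```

View pics/c.png

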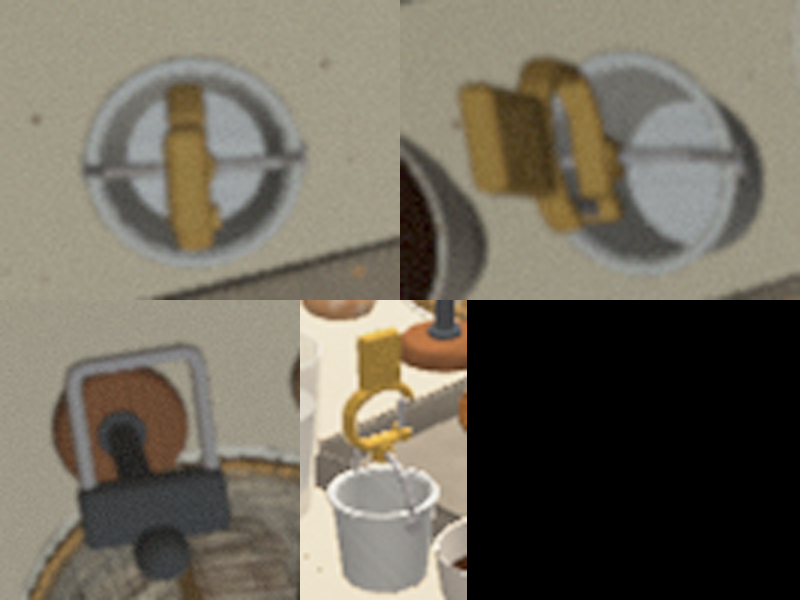

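```bash
python3 - <<'E'
from h import *
P={'camera_matrix':np.array([[375.53378153,0,324.5879044],[0,375.53378153,235.39385855],[0,0,1]]), 'R': np.array([[ 2.59505045e-03,  9.99996165e-01,  9.67107256e-04],
       [ 9.65177922e-01, -2.75767167e-03,  2.61579767e-01],
       [ 2.61581431e-01,  2.54617879e-04, -9.65181377e-01]]), 't': np.array([-0.21946555, -0.610512  ,  0.42923107])}
a,b=atz((343.3,215.7),P,.175),atz((385,210),P,.175);print(a,b,(a+b)/2,np.arctan2(-(b-a)[0],(b-a)[1]),atz((374,279),P,.19))
sl,sl2=atz((344,220),P,.175),atz((349.3,258.3),P,.175);d=sl2-sl;print(np.arctan2(d[1],d[0]))
sl,sl2=atz((386.7,216.7),P,.175),atz((390.7,253.3),P,.175);d=sl2-sl;print(np.arctan2(d[1],d[0]))
P={'camera_matrix':P['camera_matrix'],'R': np.array([[-0.00191399,  0.99999655,  0.00179667],
       [ 0.96495819,  0.00137548,  0.26240009],
       [ 0.26239671,  0.00223594, -0.96495749]]), 't': np.array([-0.0203581 , -0.54729733,  0.38440059])}
a,b=atz((270+90/4,105+170/3.75),P,.06),atz((270+300/4,105+155/3.75),P,.06);print(a,b,(a+b)/2,np.arctan2(-(b-a)[0],(b-a)[1]))
for p in((165,125),(208,125),(180,248),(213,245)):print(atz((270+p[0]/4,105+p[1]/3.75),P,.157))
# approach pail and look from nearer
yaw=.08
from scipy.spatial.transform import Rotation as Ro
q=(Ro.from_euler('z',yaw)*Ro.from_quat([0,1,0,0])).as_quat();q=[q[3],*q[:3]]
reach([0.447,0.015,0.30],q);sleep(.2)
P=camera_params("wrist");im=camera("wrist");save(im,"w4.png")
for k in("pail","tab","hook_mouth","hook_seat"):
    r=landmark_of(k,"wrist");print(k,[(np.round(d["uv"],1).tolist(),round(d["confidence"],2),atz(d["uv"],P,ZS[k]).round(4).tolist()) for d in r[:2]])
cc=camera_params("wrist");print(P,sense()["q"].round(2))
E
```

```text
[0.56363208 0.23815545 0.175     ] [0.5574597  0.28319895 0.175     ] [0.56054589 0.2606772  0.175     ] 0.13618336220735464 [0.63127306 0.27172927 0.19      ]
0.14489729044249205
0.14648246440996446
[ 0.4467332  -0.01680604  0.06      ] [0.44201739 0.04515329 0.06      ] [0.44437529 0.01417363 0.06      ] 0.07596477959106353
[0.43173659 0.00860607 0.157     ]
[0.43171785 0.01851646 0.157     ]
[0.46167421 0.01191978 0.157     ]
[0.46091414 0.01969749 0.157     ]
pail [([323.6, 192.5], 0.79, [0.4445, 0.0143, 0.0])]
tab [([322.8, 219.4], 0.87, [0.4446, 0.0139, 0.148])]
hook_mouth [([545.4, 148.0], 0.31, [0.3718, 0.212, 0.102])]
hook_seat [([323.8, 209.8], 0.67, [0.4423, 0.0145, 0.118])]
{'camera_matrix': array([[375.53378153,   0.        , 324.5879044 ],
       [  0.        , 375.53378153, 235.39385855],
       [  0.        ,   0.        ,   1.        ]]), 'R': array([[-8.14230928e-02,  9.96679593e-01,  2.63666252e-04],
       [ 9.61882312e-01,  7.85110537e-02,  2.61951203e-01],
       [ 2.61060718e-01,  2.15824930e-02, -9.65081083e-01]]), 't': array([ 0.02077892, -0.480835  ,  0.34010363])} [-0.78  0.02  0.66  1.93 -0.01  1.19  1.53]
```

View pics/w4.png

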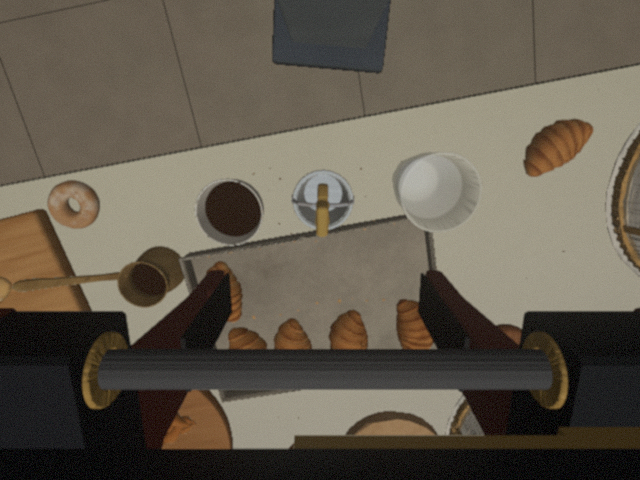

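```bash
cat >> h.py <<'E'
from scipy.spatial.transform import Rotation as Ro
def down(yaw):
    q=(Ro.from_euler('z',yaw)*Ro.from_quat([0,1,0,0])).as_quat();return [q[3],*q[:3]]
def st(l=""):
    s=sense();print(l,s["time_s"],"p",s["eef_pos"].round(4),"f",s["wrist_force"].round(2),"t",s["torque"].round(3),"g",round(s["finger_gap"],3));return s
E
python3 - <<'E'
from h import *
p=[0.4445,0.0142]
move_l(p+[0.30],down(.08));move_l(p+[0.18]);move_l(p+[0.137],speed=.06,stop_force=8);st("down")
clamp();sleep(.3);st("clamped")
print(move_l(p+[0.142],speed=.03));st("up5")
move_l(p+[0.30],speed=.1);sleep(.3);st("up")
save(camera("side"),"s2.png");save(camera("wrist"),"w5.png")
print(camera_params("wrist"))
a=cv2.imread("pics/s2.png")[180:330,260:400];b=cv2.imread("pics/w5.png")[120:300,200:440]
cv2.imwrite("pics/d.png",np.hstack([cv2.resize(a,(373,400)),cv2.resize(b,(427,320))if 0 else cv2.resize(b,(427,400))]))
E
```

```text
down 10.4 p [0.4447 0.0141 0.1371] f [-0.12 -0.36  0.52] t [ 0.037 -0.017 -0.03 ] g 1.003
clamped 11.875 p [0.4444 0.0142 0.1369] f [ 0.82  0.85 -2.59] t [ 0.087 -0.009 -0.022] g 0.114
False
up5 12.1917 p [0.4447 0.0143 0.1423] f [-0.47  0.01 -2.56] t [ 0.045 -0.028  0.029] g 0.116
up 14.225 p [0.4445 0.0142 0.2999] f [-0.34 -0.59 -1.82] t [ 0.047  0.047 -0.039] g 0.115
{'camera_matrix': array([[375.53378153,   0.        , 324.5879044 ],
       [  0.        , 375.53378153, 235.39385855],
       [  0.        ,   0.        ,   1.        ]]), 'R': array([[-8.01055917e-02,  9.96786101e-01,  7.50636965e-04],
       [ 9.62182234e-01,  7.71279475e-02,  2.61259695e-01],
       [ 2.60362138e-01,  2.16506120e-02, -9.65268257e-01]]), 't': array([ 0.02145349, -0.47731238,  0.34100734])}
```

View pics/d.png

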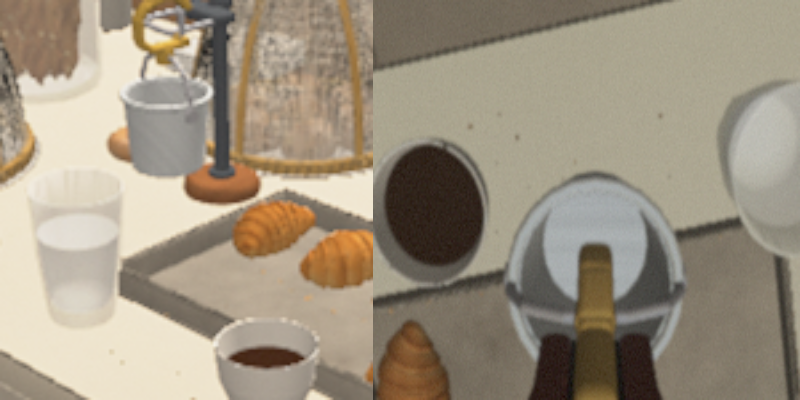

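```bash
python3 - <<'E'
from h import *
th=.142;u=np.array([np.cos(th),np.sin(th)]);bar=np.array([.5615,.2600])
p=bar-.07*u
move_l([*p,0.30],down(th),speed=.15);move_l([*p,0.211],speed=.1);sleep(.4);st("pre")
for c in("scene","side"):save(camera(c),c+"3.png")
for q in("ring_bar","hook_mouth","tab","pail"):
    L=[]
    for c in("scene","side"):
        P=camera_params(c);r=landmark_of(q,c)
        X=np.r_[bar,.175] if q=="ring_bar" else np.r_[p+(.014*u if q=="hook_mouth" else 0),.074+ZS[q]]
        print(q,c,[(np.round(d["uv"],1).tolist(),round(d["confidence"],2)) for d in r[:2]],"pred",proj(X,P).round(1))
a=cv2.imread("pics/scene3.png")[130:250,220:340];b=cv2.imread("pics/side3.png")[150:270,260:380]
cv2.imwrite("pics/e.png",np.hstack([cv2.resize(i,(400,400),interpolation=cv2.INTER_CUBIC) for i in(a,b)]))
E
```

```text
pre 17.525 p [0.4923 0.2501 0.2112] f [-0.14  0.04 -1.79] t [0.042 0.044 0.028] g 0.113
ring_bar scene [([268.4, 174.4], 0.67)] pred [268.3 174.6]
ring_bar side [([316.2, 193.3], 0.48)] pred [316.1 189.2]
hook_mouth scene [] pred [251.7 185.9]
hook_mouth side [([295.8, 192.1], 0.75), ([240.5, 274.2], 0.65)] pred [295.8 193.9]
tab scene [([361.8, 334.4], 0.66), ([247.8, 170.4], 0.55)] pred [245.5 170.1]
tab side [([289.7, 176.8], 0.93)] pred [289.7 175.4]
pail scene [([247.8, 227.4], 0.93)] pred [251.2 227.3]
pail side [([292.5, 237.2], 0.87)] pred [292.7 237.5]
```

View pics/e.png

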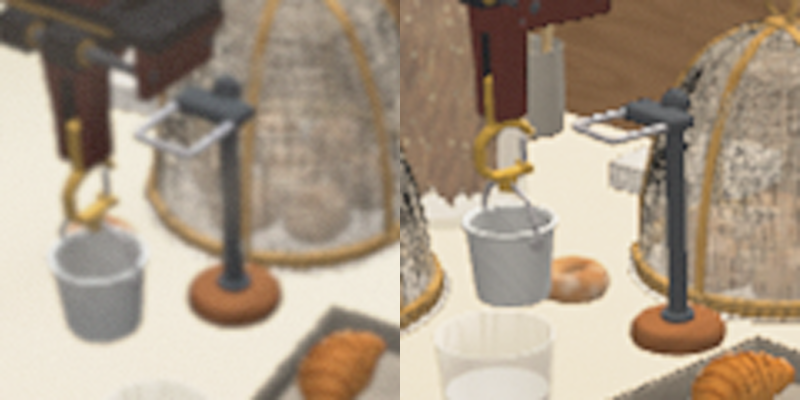

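```bash
python3 - <<'E'
from h import *
th=.142;u=np.array([np.cos(th),np.sin(th)]);p=np.array([.4922,.2501])
def f(): return np.mean([(lambda s:np.r_[s["wrist_force"][:2]@u,s["wrist_force"][2],s["torque"][1]])(sense()) for _ in range(1)],0)
move_l([*(p+.044*u),.211],speed=.05);sleep(.2);b=f();print("base",b)
d=.044;pk=0
while d<.098:
    d+=.002;h=move_l([*(p+d*u),.211],speed=.02,stop_force=9);F=f()-b;e=sense()["eef_pos"]
    print(round(d*1e3),((e[:2]-p)@u*1e3).round(1),F.round(2),h)
    pk=min(pk,F[0])
    if h or F[0]<-9 or (d>.076 and pk<-2 and F[0]>-.8):break
st()
E
```

```text
base [ 0.14756299 -2.65219247  0.03640247]
46 46.1 [-0.33  0.11  0.01] False
48 48.1 [0.11 0.68 0.05] False
50 50.1 [-0.14  0.35  0.01] False
52 52.0 [-0.04  1.4   0.05] False
54 54.0 [-0.57 -0.02  0.12] False
56 55.5 [-2.64  0.72  0.74] False
58 57.7 [-4.35  0.59  1.  ] False
60 59.7 [-4.89 -2.22  1.03] False
62 61.9 [-3.8  -3.8   0.85] False
64 64.1 [-1.95 -4.32  0.56] False
66 66.4 [-0.89 -5.19  0.39] False
68 68.5 [-2.14 -5.56  0.29] False
70 70.6 [-1.54 -4.33  0.19] False
72 72.5 [-1.17 -4.88  0.11] False
74 74.5 [ 0.43 -4.07  0.06] False
76 76.5 [-0.34 -3.78 -0.09] False
 23.2583 p [0.5679 0.2609 0.2111] f [-0.17 -0.21 -6.43] t [ 0.094 -0.055 -0.029] g 0.114
```

```bash
python3 - <<'E'
from h import *
th=.142;u=np.array([np.cos(th),np.sin(th)]);p=np.array([.4922,.2501]);b=np.array([.15,-2.2])
d=.076
while d<.104:
    d+=.001;h=move_l([*(p+d*u),.211],speed=.02,stop_force=7);s=sense();F=np.r_[s["wrist_force"][:2]@u,s["wrist_force"][2]]-b
    print(round(d*1e3),F.round(2),s["torque"][1].round(3),h)
    if h or F[0]<-7 or F[1]>-1:break
sleep(.3);st()
a,c=camera("scene")[130:250,220:340],camera("side")[150:270,260:380]
cv2.imwrite("pics/f.png",np.hstack([cv2.resize(i,(400,400),interpolation=cv2.INTER_CUBIC) for i in(a,c)])[:,:,::-1])
E
```

```text
77 [-0.78 -4.16] 0.102 False
78 [-0.57 -3.51] 0.12 False
79 [ 0.63 -4.04] -0.209 False
80 [ 0.91 -3.81] -0.256 False
81 [-0.36 -0.23] -0.032 False
 24.8083 p [0.5724 0.2616 0.2111] f [-0.38 -0.2  -1.68] t [ 0.014 -0.031  0.001] g 0.113
```

View pics/f.png

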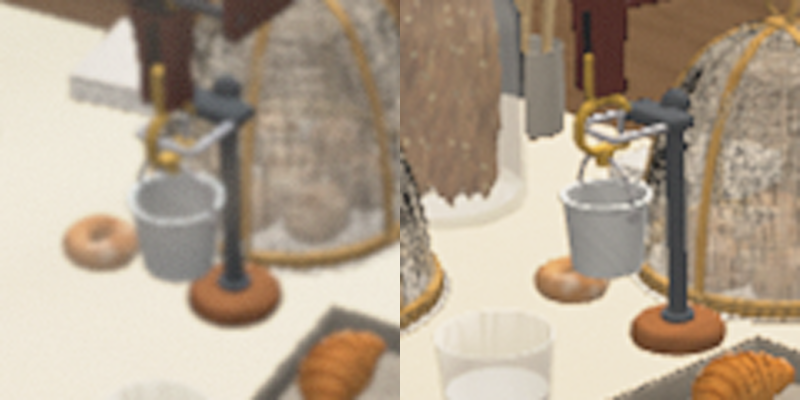

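```bash
python3 - <<'E'
from h import *
th=.142;u=np.array([np.cos(th),np.sin(th)]);p=np.array([.4922,.2501])
s=[sense()["wrist_force"] for _ in range(1)][0];b=s[:2]@u;print("b",b)
d=.081
def F():
    v=[]
    for _ in range(4): v.append(sense()["wrist_force"][:2]@u);sleep(.02)
    return np.mean(v)-b
while d>.030:
    f=F();step=.002 if f<.6 and d>.066 else .001 if f<3 else .0005
    d-=step;h=move_l([*(p+d*u),.211],speed=.02,stop_force=5);f=F();print(round(d*1e3,1),f.round(2),h)
    if f>5.3:break
for i in range(6):
    sleep(.1);print(F().round(2))
st()
E
```

```text
b 0.3777796686988032
79.0 -0.27 False
77.0 -0.29 False
75.0 -0.5 False
73.0 -0.42 False
71.0 -0.18 False
69.0 -0.01 False
67.0 -0.19 False
65.0 -0.53 False
64.0 -0.23 False
63.0 0.52 False
62.0 0.3 False
61.0 0.06 False
60.0 0.09 False
59.0 0.09 False
58.0 0.31 False
57.0 0.51 False
56.0 0.18 False
55.0 0.12 False
54.0 -0.08 False
53.0 0.42 False
52.0 0.41 False
51.0 -0.15 False
50.0 2.19 False
49.0 5.19 False
48.5 6.36 False
6.26
6.33
6.17
6.01
6.16
6.09
 35.4917 p [0.5415 0.2571 0.2112] f [ 6.1   0.34 -4.89] t [ 0.261 -1.64  -0.017] g 0.109
```

```bash
python3 - <<'E'
from h import *
th=.142;u=np.array([np.cos(th),np.sin(th)]);p=np.array([.4922,.2501])
move_l([*(p+.0585*u),.211],speed=.03);sleep(.3);st("relieved")
xy=p+.0585*u
def fz():
    v=[]
    for _ in range(5): v.append(sense()["wrist_force"]);sleep(.02)
    return np.mean(v,0)
f0=fz();z=.211
move_l([*xy,.1985],speed=.03,stop_force=4);z=.1985;print(f0,fz())
while z>.190:
    z-=.0005;h=move_l([*xy,z],speed=.02,stop_force=4);f=fz();print(round(z,4),f.round(2),h)
    if h or f[2]>-.2: break
st()
a,c=camera("scene")[130:250,220:340],camera("side")[150:270,260:380]
cv2.imwrite("pics/g.png",np.hstack([cv2.resize(i,(400,400),interpolation=cv2.INTER_CUBIC) for i in(a,c)])[:,:,::-1])
E
```

```text
relieved 36.275 p [0.55   0.2584 0.211 ] f [ 0.15 -0.84 -2.96] t [0.035 0.056 0.04 ] g 0.115
[ 0.37885862 -0.00499565 -2.25290341] [ 0.20394806  0.1528707  -2.11704494]
0.198 [ 0.16  0.38 -2.27] False
0.1975 [ 0.05  0.33 -2.51] False
0.197 [ 0.07  0.07 -2.46] False
0.1965 [ 0.23 -0.15 -2.2 ] False
0.196 [ 0.16  0.25 -2.22] False
0.1955 [-0.18 -0.04 -2.32] False
0.195 [-0.04 -0.46 -2.19] False
0.1945 [-0.   -0.34 -2.21] False
0.194 [-0.16  0.41 -2.41] False
0.1935 [-0.2  -0.09  0.94] False
 40.3417 p [0.5503 0.2584 0.1938] f [-1.22 -0.28  0.55] t [-0.     0.115  0.01 ] g 0.109
```

View pics/g.png

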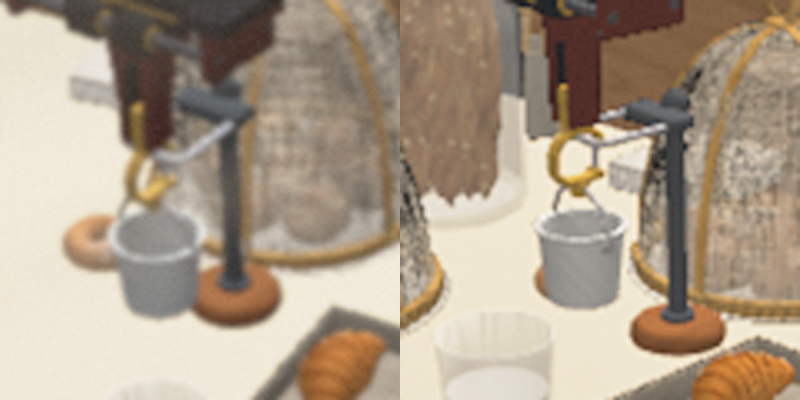

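```bash
python3 - <<'E'
from h import *
s=sense();xy=s["eef_pos"][:2]
release();st("rel")
move_l([*xy,.32],speed=.1);sleep(3.0);st("up")
for c in("scene","side"):
    im=camera(c);save(im,c+"9.png")
a,c=[cv2.imread("pics/%s9.png"%n) for n in("scene","side")]
cv2.imwrite("pics/h.png",np.hstack([cv2.resize(i,(400,400),interpolation=cv2.INTER_CUBIC) for i in(a[130:250,220:340],c[150:270,260:380])]))
for q in("ring_bar","hook_seat","tab","pail"):
    for n in("scene","side"):
        r=landmark_of(q,n);print(q,n,[(np.round(d["uv"],1).tolist(),round(d["confidence"],2)) for d in r[:2]],proj(np.r_[xy,(.0565+ZS[q]) if q!="ring_bar" else .175],camera_params(n)).round(1))
E
```

```text
rel 41.7 p [0.5501 0.2584 0.1935] f [ 0.17  0.07 -0.14] t [ 0.082  0.029 -0.02 ] g 1.003
up 46.1167 p [0.5502 0.2584 0.32  ] f [-0.17  0.13 -0.28] t [0.012 0.052 0.012] g 0.999
ring_bar scene [([263.3, 172.1], 0.4)] [265.  176.9]
ring_bar side [([313.7, 193.4], 0.64), ([319.6, 258.2], 0.62)] [312.1 190.2]
hook_seat scene [([263.8, 176.4], 0.81), ([268.2, 219.8], 0.47)] [265.  177.1]
hook_seat side [([310.5, 191.3], 0.88)] [312.1 190.4]
tab scene [([266.0, 161.7], 0.91), ([440.0, 346.3], 0.59)] [264.1 165.2]
tab side [([313.5, 175.4], 0.87), ([435.4, 352.1], 0.24)] [311.7 177.8]
pail scene [([266.0, 219.2], 0.86)] [268.2 220.4]
pail side [([314.4, 237.8], 0.57), ([318.3, 194.1], 0.5)] [313.7 238.1]
```

View pics/h.png

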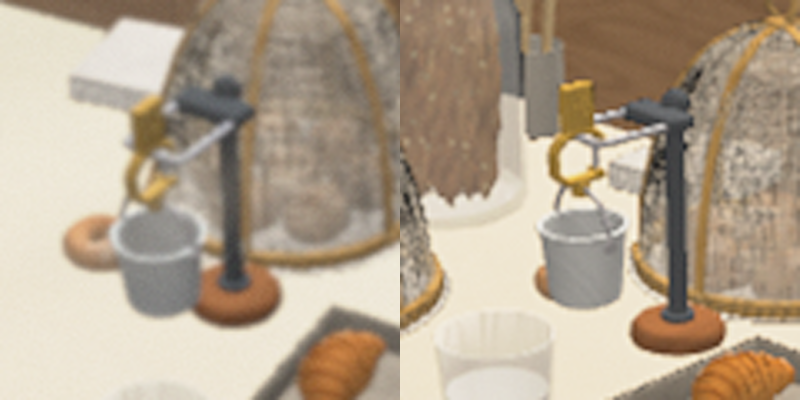

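```bash
python3 - <<'E'
from h import *
a=cv2.imread("pics/side9.png").astype(int)
sleep(4);b=camera("side");save(b,"s10.png");sleep(.4);c=camera("side").astype(int)
r=np.s_[170:245,290:345];b=b.astype(int)
print(abs(b-c)[r].mean(),abs(a[:,:,::-1]-b)[r].mean(),abs(b-c)[300:400,100:200].mean())
sign_off();print(sense()["time_s"])
E
```

```text
1.023030303030303 1.0238383838383838 1.1340666666666666
the job is handed in; nothing more can be done
the job is handed in; nothing more can be done
```

The pail is hanging upright from the ring with the gate shut, and I handed the job in at about 51 s of the 69 s limit.

- **Grip:** I took the pail by its tab and turned it to line up with the post.
- **Clipping on:** I pressed the gate onto the bar with at most about 5 N along the push and 5.6 N downward. Both loads dropped to zero at about 81 mm of travel, and the picture showed the bar inside the hook.
- **Tug:** The bar held at 6.0 to 6.4 N for more than 0.6 s, so the gate was shut.
- **Hanging and letting go:** I lowered the pail until the ring took its weight. That happened where predicted, with the bar about 118 mm up in the pail's frame. I then opened the gripper and moved up clear.

**Last checks:**
- The wrist force after letting go was about zero.
- The final pictures show the pail upright. Comparing frames over 4 s showed only camera noise, so it was at rest.
- The networks' points for the pail and hook agreed with my predictions to within about 4 pixels. The `ring_bar` point was up to 5 pixels off.
- The gate angle and how well the bar is centred in the seat could not be measured directly. I inferred them from the forces and the pictures.
- I did not measure the other objects again. Those in the cropped views looked unmoved.

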